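# Put the packing tools back in their foam trays

### The arm

A 6-joint arm with a two-finger parallel gripper is mounted at the origin on the work surface. World frame = base frame: x ahead of the robot, y to its left, z up, the work surface at z = 0. Lengths are in m, angles in rad, forces in N, time in s.
With the tool pointing down it reaches from about 0.4 to 0.825 m from the base axis. Payload 7 kg.
Tool frame: the origin (TCP) lies at the very end of the fingers, on their centre line; the grasp point (between the pads) lies arm.grip_point_offset behind it (arm.grip_point_offset is the distance from the TCP to the grasp point, in m); z points along the fingers, y is the line along which they close (so a half turn about z gives the same grasp; the last joint's range is limited). The gripper opens to 88 mm and grips with 3 to 60 N. Pads are 19 mm wide; open, the fingers measure 130 mm over their backs; the gripper's body (78 mm by 193 mm) begins 47 mm behind the grasp point.
Start: joints at [1.516, 0.359, 0.012, 0, -1.224, -0.288], TCP at [0.227, 0.636, 0.227] pointing down, gripper open.
Joint ranges: [-3.07, 3.07], [-1.43, 2.12], [-1.02, 1.25], [-3.03, 1.67], [-3.05, -0], [-3.03, 3.03]. Speed limits (rad/s): [2.39, 2.39, 3.01, 3.14, 3.14, 3.14].

### API

Orientations are given as [roll, pitch, yaw] about the fixed x, y, z axes, in that order (R = Rz(yaw) Ry(pitch) Rx(roll)).
In Python, from station import arm gives the robot as it stands.
- The arm moves only by the shell command python3 -m crank 'ROWS' [OPENING] [FORCE]. ROWS is JSON, a list of rows, each an object of numbers: "dx", "dy", "dz": the shift along the tool's x, y, z in cm; "wx", "wy", "wz": the turn, a rotation vector about the tool's x, y, z in degrees. A call has exactly 10 rows; each row is the pose to reach, as a shift and turn from the pose commanded when the call began, along the tool's axes at that moment; what a row does not reach only later rows make up. A row lasts 1/8 s, in which the tool goes at most 62.5 mm and 10.7 degrees, less where a joint would pass 70% of its speed; a pose out of reach is approached as far as the arm can. A call with a gripper value outside its range is refused whole. OPENING is the finger opening in cm, from 0 to 8.76, set as the call begins (- or left out, the last holds). The fingers move at their own pace and stop on an object; FORCE is the grip in N (left out, the last holds). Time passes only in rows, so rows that repeat a pose let the fingers close, or fill a call up. It gives the time, the measured TCP pose, the force, the opening and the grip force at its end, in the units of the state.
- arm.get_state(): the state, without advancing time (a new reading comes with each control period).
- arm.grab_frame(name): name is "scene" or "top"; returns the picture (420x560x3 uint8, red, green, blue); there is no depth.
- arm.calibration(name): a dict with "fx", "fy", "cx", "cy" (pixels), "dist_coeffs" ([k1, k2, p1, p2, k3] as OpenCV has them; the pictures are not rectified), "world_from_camera" (4x4, takes a point from camera to world coordinates). Camera axes: x right, y down, z forward; pixel columns grow to the right and rows downward; lengths in m; the calibration is good to about 2 mm. A picture is of the moment at which its call begins. calibration takes no time and is no camera call.
- arm.job_done(): hands the job in; it is judged then, once.
Trained networks look in the newest picture that a camera, given by its name, has taken for a name from the list of things; names that differ only in an ending like _2 or _b are one class to them, and where a whole thing is asked for, a point or a joint stands for the part that bears it (a point fixed in the world has none). Each returns a list of dicts, best first, with "confidence" (0 to 1); they miss things now and then, are a little off and sometimes report something else, mostly with a low value. They report only what shows in the picture. A call takes as long as a camera call. They do not tell look-alikes from the thing itself.
- arm.find_in(camera, query): "centre" ([x, y, z] in m, in world coordinates, good to about 4 mm: the middle of the surface that is visible of it).
- arm.masks_of(camera, query): "pixels" (420x560 bool, what is visible of it).
- arm.mark_of(camera, query): "centre" ([x, y, z] in m, in world coordinates, good to about 4 mm: a listed point, or the origin of a listed thing).
The state is a dict: "t": time; "q": joint angles; "qd": joint speeds; "joint_efforts": joint torques, N m; "eef_pos": TCP position; "ee_rot": TCP orientation; "force": force on the tool from outside, world axes, zero at the start; "moment": the same for the moment, N m; "width": finger opening in m; "gripper_force": force on a finger pad.
Only numpy, scipy, OpenCV 4.12 (cv2) and the standard library are available. Lean on these libraries where they do the work, as an engineer would, in place of code of your own. Each camera call takes 0.05 s, during which the arm holds its last target. There are 200 camera calls.

### The job

The packing table is to be tidied: put the utility knife, the barcode scanner, the hand stamp and the roll of parcel tape each into the foam tray whose cut-out has its shape, the same way up as it is now and fully down on the bottom of the cut-out. Leave the coffee mug and the box of staples standing where they are.

Things in the scene. Friction and masses are not known exactly. Their poses are not given: they have to be found in the camera images.
- knife: utility knife, blade retracted: a flat aluminium bar with black grip patches, 140 long (its x; nose at +x) x 32 wide (y) x 24 high (z), lying on its flat side. Origin: centre of its underside. Plain sides; grip it across the 32 mm, within 20 mm of the middle. Weighs about 130 g.
- scanner: light grey pistol-grip barcode scanner on its side, L-shaped from above. Barrel x -45..50, y 17..59, 42 high, dark window at +x; grip 30 wide, 36 high, leaves the barrel's -y side at x -22 and slants 10 deg to -x, ending near x -35, y -58. Origin: underside, middle of the L's 100 x 118 rectangle. Take it across the barrel's 42 (fingers close along y) at x 17, y 38. 160 g.
- stamp: self-inking hand stamp standing upright: dark grey and white frame 72 (x) x 46 (y) x 44 high, above it a light grey shell 64 x 38 reaching 92 above the underside, with a paper card on top. Rigid, does not compress. Origin: centre of its underside. Grip the shell across its 38 mm (y). Either way round is right. About 140 g.
- roll: roll of brown parcel tape on a small cardboard core, standing on its flat end: 66 diameter, 48 high, core hole 26. Origin: centre of its underside, z up its axis. Grip it across the outside. About 150 g.
- knife_tray: fixed grey tray 174 (x) x 66 (y) x 18 high, lined with black foam with one long rectangular cut-out 156 x 48, light grey floor: the utility knife's place (either way round). Origin: underside, middle of the cut-out. In all four trays the cut-out's floor is 6 above the table, the foam's top 16 (so it is 10 deep), the rim 18; each cut-out is 8 larger than its tool on every side.
- scanner_tray: fixed foam-lined tray as the knife's, 138 (x) x 154 (y), with an L-shaped cut-out: the barcode scanner's place. Origin: underside; with the scanner centred in the cut-out the scanner's origin lies right above this origin (6 higher) and its axes are parallel to these.
- stamp_tray: fixed foam-lined tray as the knife's, 106 (x) x 80 (y), with a short rectangular cut-out 88 (x) x 62 (y): the hand stamp's place. Origin: underside, at the middle of the cut-out.
- roll_tray: fixed foam-lined tray as the knife's, 100 x 100, with a round cut-out 82 in diameter: the tape roll's place. Origin: underside, at the middle of the cut-out.
- mug: white coffee mug, 80 diameter, 90 high, handle at its +y; it stays where it is. Origin: centre of its underside.
- staples: small cardboard box of staples with a white band, 70 x 44 x 30 high; it stays where it is. Origin: centre of its underside.
Things that resemble listed ones, but are neither listed nor needed, are in the scene too. What is shaped like the stamp_tray but green or turquoise is not meant.

How it is judged:
At the end, for the whole second after the job is handed in: Each tool lies in its own tray's cut-out: origins within 14 mm across, underside under 10 mm above the tray's underside, tilt under 0.1 rad, x axes within 0.25 rad either way round (roll: any), slower than 20 mm/s; mug and staples box within 30 mm of where they stood (horizontal distance between knife and knife_tray below 0.014 m and z of knife in the frame of knife_tray below 0.01 m and angle between each of knife, scanner, stamp, roll's own z axis and vertical below 0.1 rad and linear speed of each of knife, scanner, stamp, roll below 0.02 m/s and angle between the x axis of knife and the x axis of knife_tray, either way round below 0.25 rad and horizontal distance between scanner and scanner_tray below 0.014 m and z of scanner in the frame of scanner_tray below 0.01 m and angle between the x axis of scanner and the x axis of scanner_tray, either way round below 0.25 rad and horizontal distance between stamp and stamp_tray below 0.014 m and z of stamp in the frame of stamp_tray below 0.01 m and angle between the x axis of stamp and the x axis of stamp_tray, either way round below 0.25 rad and horizontal distance between roll and roll_tray below 0.014 m and z of roll in the frame of roll_tray below 0.01 m and distance of each of mug, staples from where it was at the start of the episode below 0.03 m); the robot touches nothing.
It fails at once if the coffee mug is shoved or knocked over (distance of mug from where it was at the start of the episode above 0.03 m or angle between mug's own z axis and vertical above 0.5 rad).
It fails at once if the box of staples is shoved away (distance of staples from where it was at the start of the episode above 0.03 m).
It also fails if it takes over 106 s, if anything falls off the work surface, if the arm or the gripper's body presses on something with over 40 N, if the wrist force passes 120 N, or if a joint passes its speed limit or range.

## Working session

There is one attempt and no reset: what is moved stays moved. The work goes in short steps, Python scripts to look and compute and a shell command to move; the robot and the scene stay as the last step left them, time stands still between calls to the robot, and variables do not carry over. Pictures are saved under pics/ and viewed, at most 14 in all, crops included, and the job is handed in when it is done.

```bash
ls; mkdir -p pics
python3 - <<'E'
from station import arm
import cv2
s=arm.get_state();print(s, arm.grip_point_offset)
for c in ("scene","top"):
    im=arm.grab_frame(c);cv2.imwrite(f"pics/{c}0.png",im[:,:,::-1]);k=arm.calibration(c);print(c,k)
    for n in "knife scanner stamp roll knife_tray scanner_tray stamp_tray roll_tray mug staples".split():
        print(c,n,[(round(d["confidence"],2),[round(v,3) for v in d["centre"]]) for d in arm.mark_of(c,n)][:4])
E
```

```text
pics
{'t': 0.0, 'q': array([ 1.51609562e+00,  3.59399193e-01,  1.10357069e-02, -3.28307428e-04,
       -1.22410078e+00, -2.88090613e-01]), 'qd': array([-0.00036907,  0.00069515, -0.00050714,  0.00032013,  0.0012479 ,
       -0.0003488 ]), 'joint_efforts': array([ 2.71109166e-03, -5.82714236e+01,  2.93059194e+01,  6.99727759e+00,
        6.92254049e-03, -1.33643566e-04]), 'eef_pos': array([0.22675335, 0.63524334, 0.22560859]), 'ee_rot': array([ 3.13990576e+00, -1.78033757e-04, -3.42902985e-01]), 'force': array([-0.92819387, -0.38454325,  0.56819944]), 'moment': array([ 0.02239753, -0.03808943,  0.02894562]), 'gripper_force': 0.0, 'width': 0.08784995026393436} 0.0188
scene {'fx': 525.4448853335407, 'fy': 525.4448853335407, 'cx': 279.3139010469822, 'cy': 207.63887101336024, 'dist_coeffs': array([-0.12355886,  0.        ,  0.        ,  0.        ,  0.        ]), 'world_from_camera': array([[-0.34511897,  0.72526787, -0.59571756,  1.23035117],
       [ 0.93839813,  0.27839285, -0.20471044,  0.19895156],
       [ 0.01737361, -0.6296697 , -0.77666867,  1.10609369],
       [ 0.        ,  0. 
[... 1030 characters left out ...]
10997575, -0.99388914,  1.23732906],
       [ 0.        ,  0.        ,  0.        ,  1.        ]])}
top knife [(0.97, [0.406, 0.165, -0.003])]
top scanner [(0.83, [0.425, 0.007, -0.001])]
top stamp [(0.9, [0.401, -0.171, 0.004]), (0.19, [0.417, -0.335, -0.004])]
top roll [(0.75, [0.414, -0.34, -0.0])]
top knife_tray [(0.85, [0.608, 0.324, 0.001])]
top scanner_tray [(0.89, [0.605, 0.107, -0.007])]
top stamp_tray [(0.74, [0.284, -0.459, 0.002]), (0.72, [0.605, -0.108, 0.0]), (0.71, [0.254, -0.281, -0.0]), (0.19, [0.405, 0.167, 0.001])]
top roll_tray [(0.81, [0.603, -0.328, 0.003]), (0.66, [0.424, 0.004, -0.0])]
top mug [(0.84, [0.429, 0.332, -0.0])]
top staples [(0.83, [0.475, -0.524, 0.002])]
```

View pics/top0.png

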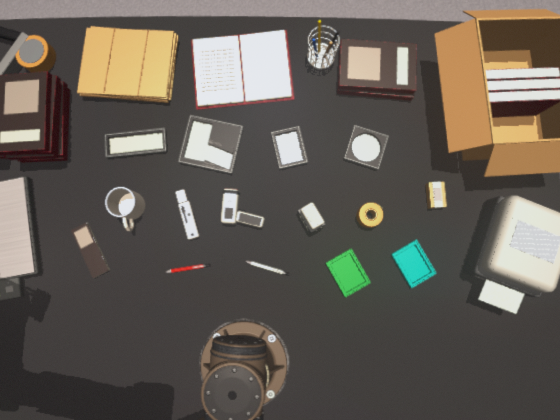

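View pics/scene0.png

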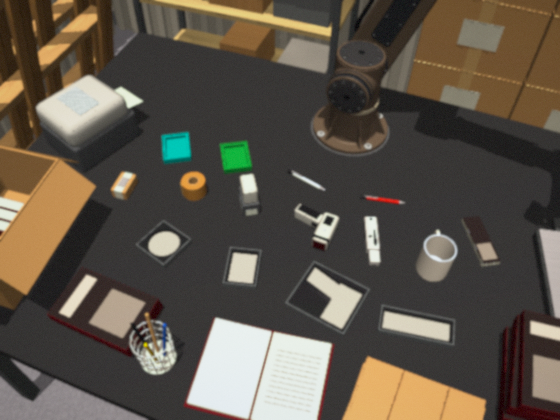

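The top view shows, left to right, mug (125,203), knife (187,215), scanner (barrel 230,207, grip to the right 250,219), stamp (311,217), roll (371,214) and staples (437,194). The trays are at (136,142), (210,143), (289,147) and (366,147). The green and turquoise trays are decoys. Next I'll fit outlines to the masks in both views.

```bash
cat > fit.py <<'E'
from station import arm
import numpy as np, cv2
from scipy.optimize import minimize
def box(lx,ly,z0,z1,cx=0,cy=0): 
    return (np.array([[-lx/2+cx,-ly/2+cy],[lx/2+cx,-ly/2+cy],[lx/2+cx,ly/2+cy],[-lx/2+cx,ly/2+cy]]),z0,z1)
a=np.linspace(0,2*np.pi,40)[:-1]; circ=np.c_[np.cos(a),np.sin(a)]
c,s=np.cos(np.radians(10))*15,np.sin(np.radians(10))*15
grip=np.array([[-22-c,17+s],[-22+c,17-s],[-35+c,-58-s],[-35-c,-58+s]])
M={'knife':[box(140,32,0,24)],'scanner':[box(95,42,0,42,2.5,38),(grip,0,36)],
'stamp':[box(72,46,0,44),box(64,38,44,92)],'roll':[(circ*33,0,48)],
'knife_tray':[box(174,66,0,18)],'scanner_tray':[box(138,154,0,18)],'stamp_tray':[box(106,80,0,18)],'roll_tray':[box(100,100,0,18)],
'mug':[(circ*40,0,90),box(10,26,15,75,0,50)],'staples':[box(70,44,0,30)]}
S=3
def proj(cam,P):
    k=arm.calibration(cam);W=np.linalg.inv(k['world_from_camera'])
    K=np.array([[k['fx'],0,k['cx']],[0,k['fy'],k['cy']],[0,0,1]])
    return cv2.projectPoints(np.asarray(P,float).reshape(-1,3),cv2.Rodrigues(W[:3,:3])[0],W[:3,3],K,k['dist_coeffs'])[0][:,0]
def sil(cam,name,p,off=None):
    x,y,z,w=p; im=np.zeros((420*S,560*S),np.uint8); R=np.array([[np.cos(w),-np.sin(w)],[np.sin(w),np.cos(w)]])
    for q,z0,z1 in M[name]:
        xy=(q/1000)@R.T+[x,y]
        P=np.vstack([np.c_[xy,np.full(len(xy),z+h/1000)] for h in (z0,z1)])
        u=((proj(cam,P)+.5)*S*16).round().astype(np.int32)
        cv2.fillConvexPoly(im,cv2.convexHull(u),1,shift=4)
    return im>0
def masks(name,near,query=None):
    out={}
    for cam in('top','scene'):
        arm.grab_frame(cam)
        best=None
        for d in arm.masks_of(cam,query or name):
            m=d['pixels']; v,u=np.nonzero(m)
            e=np.hypot(*(np.array([u.mean(),v.mean()])-proj(cam,[near[0],near[1],.02])[0]))
            if e<25 and (best is None or d['confidence']>best[0]): best=(d['confidence'],m)
        if best: out[cam]=cv2.resize(best[1].astype(np.uint8),None,fx=S,fy=S,interpolation=cv2.INTER_NEAREST)>0
    return out
def fit(name,near,ms,yaws=np.radians(range(-90,90,15)),freez=True):
    def cost(p):
        x=[p[0]/100+near[0],p[1]/100+near[1],p[2]/100,p[3]]
        c=0
        for cam,m in ms.items():
            q=sil(cam,name,x); c+=1-(q&m).sum()/max(1,(q|m).sum())
        return c/len(ms)+ .002*p[2]**2
    t=sorted((cost([0,0,0,w]),w) for w in yaws)[:3]
    best=None
    for _,w in t:
        r=minimize(cost,[0,0,0,w],method='Nelder-Mead',options=dict(initial_simplex=np.array([[0,0,0,w],[.6,0,0,w],[0,.6,0,w],[0,0,.6,w],[0,0,0,w+.15]]),maxfev=160))
        if best is None or r.fun<best.fun:best=r
    p=best.x
    return [p[0]/100+near[0],p[1]/100+near[1],p[2]/100,p[3]],best.fun
E
cat > run1.py <<'E'
from fit import *
near={'knife':(.406,.168),'scanner':(.426,.008),'stamp':(.402,-.174),'roll':(.414,-.336),'knife_tray':(.608,.324),'scanner_tray':(.606,.110),'stamp_tray':(.605,-.112),'roll_tray':(.603,-.328),'mug':(.428,.332),'staples':(.472,-.523)}
import json;res={}
for n,q in near.items():
    ms=masks(n,q); 
    if not ms: print(n,'nomask');continue
    yw=np.radians(range(-180,180,15)) if n in('scanner','mug') else np.radians(range(-90,90,15))
    p,e=fit(n,q,ms,yw); res[n]=p
    print(n,list(ms),np.round(p[:3],4),round(float(np.degrees(p[3])),1),'1-IoU',round(float(e),3))
json.dump({k:list(map(float,v)) for k,v in res.items()},open('res.json','w'))
ov=cv2.resize(cv2.imread('pics/top0.png'),None,fx=S,fy=S)
for n,p in res.items():
    cs,_=cv2.findContours(sil('top',n,p).astype(np.uint8),cv2.RETR_EXTERNAL,cv2.CHAIN_APPROX_NONE);cv2.drawContours(ov,cs,-1,(0,255,0),1)
cv2.imwrite('pics/ov.png',cv2.resize(ov[330:840,240:1380],(800,358)))
E
python3 run1.py
```

```text
knife ['top', 'scene'] [ 0.4063  0.1673 -0.0024] 17.1 1-IoU 0.161
scanner ['top', 'scene'] [ 0.4243  0.011  -0.0029] -2.7 1-IoU 0.149
stamp ['top', 'scene'] [ 4.016e-01 -1.739e-01  3.000e-04] 30.9 1-IoU 0.063
roll ['top', 'scene'] [ 0.4128 -0.3354 -0.0031] 18.7 1-IoU 0.089
knife_tray ['top', 'scene'] [0.6073 0.3262 0.0018] 97.0 1-IoU 0.047
scanner_tray ['top', 'scene'] [0.6062 0.1102 0.0025] -11.8 1-IoU 0.053
stamp_tray ['top', 'scene'] [ 0.6002 -0.1109  0.0007] 13.7 1-IoU 0.05
roll_tray ['top', 'scene'] [ 6.052e-01 -3.276e-01 -2.000e-04] -16.4 1-IoU 0.046
mug ['top', 'scene'] [0.4279 0.3314 0.0024] 101.8 1-IoU 0.071
staples ['top', 'scene'] [ 0.4722 -0.5212  0.0019] 5.4 1-IoU 0.083
```

```bash
python3 -c "
import cv2
a=cv2.imread('pics/top0.png')[110:250,100:300];cv2.imwrite('pics/c1.png',cv2.resize(a,(800,560),interpolation=cv2.INTER_CUBIC))"
```

```text
(no output)
```

View pics/ov.png

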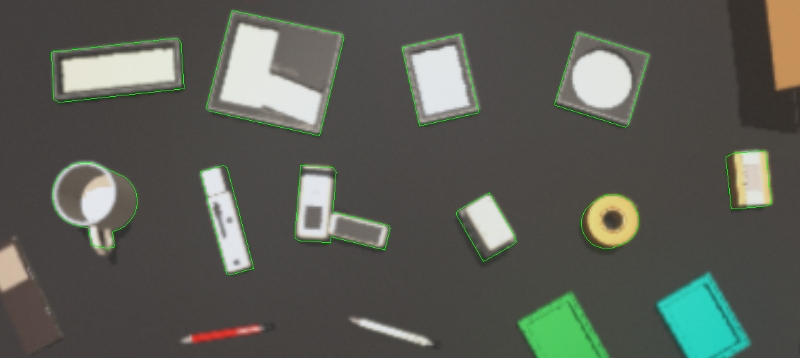

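View pics/c1.png

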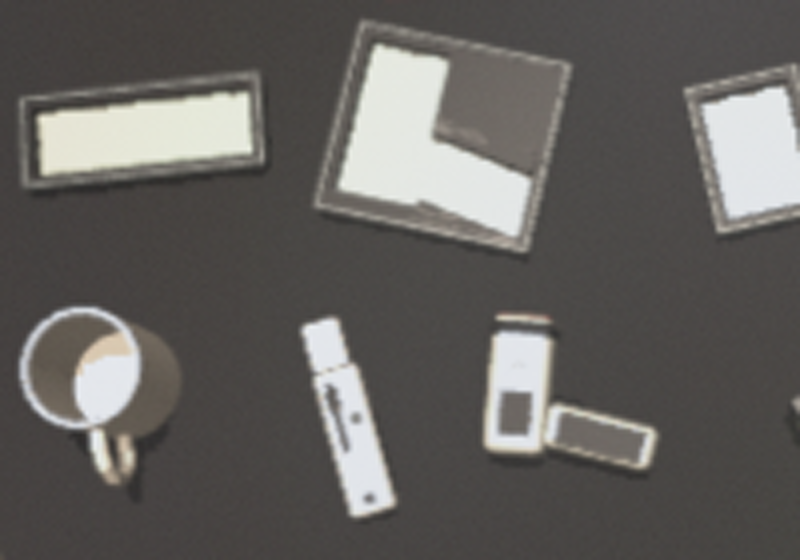

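The green outlines sit well on all ten things, with fitted undersides within 3 mm of the table. The scanner's barrel is at +y in both the tool and its cut-out. Next is a helper that works out the shift to a target.

```bash
cat > to.py <<'E'
import sys,numpy as np
from station import arm
from scipy.spatial.transform import Rotation as Ro
x,y,z,yaw=map(float,sys.argv[1:5])  # m, deg
s=arm.get_state(); R=Ro.from_euler('xyz',s['ee_rot']).as_matrix(); p=s['eef_pos']
d=R.T@(np.array([x,y,z])-p)*100
r=Ro.from_matrix(R.T@Ro.from_euler('xyz',[np.pi,0,np.radians(yaw)]).as_matrix()).as_rotvec(degrees=True)
print('t',round(s['t'],2),'pos',p.round(4),'yaw',np.degrees(s['ee_rot'][2]).round(1),'shift cm',d.round(2),'rotvec',r.round(1),'w',round(s['width'],4))
E
python3 to.py 0.406 0.1675 0.11 17.1
```

```text
t 3.1 pos [0.2269 0.6357 0.2266] yaw -19.6 shift cm [32.61 38.07 11.66] rotvec [  0.    0.  -36.7] w 0.0877
```

```bash
python3 -m crank '[{"dx":4,"dy":4.5,"wz":-4},{"dx":8,"dy":9.5,"wz":-9},{"dx":12.5,"dy":14.5,"wz":-14},{"dx":17,"dy":20,"wz":-19},{"dx":21.5,"dy":25,"wz":-24},{"dx":26,"dy":30.5,"dz":2,"wz":-29},{"dx":30,"dy":35,"dz":5,"wz":-33},{"dx":32.6,"dy":38.1,"dz":8,"wz":-36.7},{"dx":32.6,"dy":38.1,"dz":11.2,"wz":-36.7},{"dx":32.6,"dy":38.1,"dz":11.6,"wz":-36.7}]' 7; python3 to.py 0.406 0.1675 0.011 17.1
```

```text
t 3.1 pos [0.2269 0.6357 0.2266] yaw -19.6 shift cm [32.61 38.07 21.56] rotvec [  0.    0.  -36.7] w 0.0877$[0]: bad value
```

```bash
python3 -m crank '[{"dx":4,"dy":4.5,"dz":0,"wx":0,"wy":0,"wz":-4},{"dx":8,"dy":9.5,"dz":0,"wx":0,"wy":0,"wz":-9},{"dx":12.5,"dy":14.5,"dz":0,"wx":0,"wy":0,"wz":-14},{"dx":17,"dy":20,"dz":0,"wx":0,"wy":0,"wz":-19},{"dx":21.5,"dy":25,"dz":0,"wx":0,"wy":0,"wz":-24},{"dx":26,"dy":30.5,"dz":2,"wx":0,"wy":0,"wz":-29},{"dx":30,"dy":35,"dz":5,"wx":0,"wy":0,"wz":-33},{"dx":32.6,"dy":38.1,"dz":8,"wx":0,"wy":0,"wz":-36.7},{"dx":32.6,"dy":38.1,"dz":11.2,"wx":0,"wy":0,"wz":-36.7},{"dx":32.6,"dy":38.1,"dz":11.6,"wx":0,"wy":0,"wz":-36.7}]' 7; python3 to.py 0.406 0.1675 0.011 17.1
```

```text
t: 4.35
eef_pos: [0.4047, 0.1647, 0.1086]
ee_rot: [3.139, 0.004, 0.295]
force: [0.3, 0.8, 0.1]
width: 0.0701
gripper_force: 0.0
t 4.35 pos [0.4047 0.1647 0.1086] yaw 16.9 shift cm [ 0.25 -0.25  9.75] rotvec [ 0.1  0.2 -0.2] w 0.0701
```

```bash
python3 -m crank '[{"dx":0.1,"dy":-0.1,"dz":2.5,"wx":0,"wy":0,"wz":0},{"dx":0.1,"dy":-0.2,"dz":5,"wx":0,"wy":0,"wz":0},{"dx":0.2,"dy":-0.2,"dz":7,"wx":0,"wy":0,"wz":0},{"dx":0.2,"dy":-0.2,"dz":8.5,"wx":0,"wy":0,"wz":0},{"dx":0.2,"dy":-0.2,"dz":9.4,"wx":0,"wy":0,"wz":0},{"dx":0.2,"dy":-0.2,"dz":9.8,"wx":0,"wy":0,"wz":0},{"dx":0.2,"dy":-0.2,"dz":9.8,"wx":0,"wy":0,"wz":0},{"dx":0.2,"dy":-0.2,"dz":9.8,"wx":0,"wy":0,"wz":0},{"dx":0.2,"dy":-0.2,"dz":9.8,"wx":0,"wy":0,"wz":0},{"dx":0.2,"dy":-0.2,"dz":9.8,"wx":0,"wy":0,"wz":0}]'; python3 to.py 0.406 0.1675 0.011 17.1
```

```text
t: 5.6
eef_pos: [0.4073, 0.1698, 0.0128]
ee_rot: [-3.141, -0.0, 0.298]
force: [0.1, -0.3, 0.0]
width: 0.0703
gripper_force: 0.0
t 5.6 pos [0.4073 0.1698 0.0128] yaw 17.1 shift cm [-0.19  0.19  0.18] rotvec [-0. -0. -0.] w 0.0703
```

```bash
python3 -m crank '[{"dx":-0.2,"dy":0.1,"dz":0.2,"wx":0,"wy":0,"wz":0},{"dx":-0.2,"dy":0.1,"dz":0.2,"wx":0,"wy":0,"wz":0},{"dx":-0.2,"dy":0.1,"dz":0.2,"wx":0,"wy":0,"wz":0},{"dx":-0.2,"dy":0.1,"dz":0.2,"wx":0,"wy":0,"wz":0},{"dx":-0.2,"dy":0.1,"dz":0.2,"wx":0,"wy":0,"wz":0},{"dx":-0.2,"dy":0.1,"dz":0.2,"wx":0,"wy":0,"wz":0},{"dx":-0.2,"dy":0.1,"dz":-1,"wx":0,"wy":0,"wz":0},{"dx":-0.2,"dy":0.1,"dz":-4,"wx":0,"wy":0,"wz":0},{"dx":-0.2,"dy":0.1,"dz":-8,"wx":0,"wy":0,"wz":0},{"dx":-0.2,"dy":0.1,"dz":-13,"wx":0,"wy":0,"wz":0}]' 0 40; python3 to.py 0.6075 0.3255 0.06 -83
```

```text
t: 6.85
eef_pos: [0.4049, 0.1676, 0.1441]
ee_rot: [3.141, 0.001, 0.298]
force: [0.9, 0.7, -1.5]
width: 0.0316
gripper_force: 39.9
t 6.85 pos [0.4049 0.1676 0.1441] yaw 17.1 shift cm [24.01 -9.16  8.37] rotvec [1.000e-01 0.000e+00 1.001e+02] w 0.0316
```

```bash
python3 -m crank '[{"dx":2,"dy":-0.5,"dz":-1,"wx":0,"wy":0,"wz":10},{"dx":5,"dy":-1.5,"dz":-1,"wx":0,"wy":0,"wz":20},{"dx":8,"dy":-3,"dz":-1,"wx":0,"wy":0,"wz":30},{"dx":11,"dy":-4,"dz":-1,"wx":0,"wy":0,"wz":40},{"dx":14,"dy":-5,"dz":-1,"wx":0,"wy":0,"wz":50},{"dx":17,"dy":-6.5,"dz":-1,"wx":0,"wy":0,"wz":60},{"dx":20,"dy":-7.5,"dz":-1,"wx":0,"wy":0,"wz":70},{"dx":22,"dy":-8.5,"dz":-1,"wx":0,"wy":0,"wz":80},{"dx":23.5,"dy":-9.2,"dz":0,"wx":0,"wy":0,"wz":90},{"dx":24,"dy":-9.2,"dz":1,"wx":0,"wy":0,"wz":100.1}]'; python3 to.py 0.6075 0.3255 0.03 -83
```

```text
t: 8.1
eef_pos: [0.6084, 0.3272, 0.1327]
ee_rot: [3.141, 0.0, -1.455]
force: [-0.3, 0.0, -1.3]
width: 0.0311
gripper_force: 39.9
t 8.1 pos [0.6084 0.3272 0.1327] yaw -83.4 shift cm [ 0.16  0.11 10.27] rotvec [ 0.   0.  -0.4] w 0.0311
```

Run:
```python
from fit import *
# precise tray check: floor (bright) centroid of cut-outs at z=6mm in both views
R={'knife_tray':(.6075,.3255),'stamp_tray':(.6015,-.111),'roll_tray':(.605,-.3277)}
for cam in('top','scene'):
    im=cv2.imread(f'pics/{cam}0.png').astype(int).min(2)
    k=arm.calibration(cam);W=k['world_from_camera'];K=np.array([[k['fx'],0,k['cx']],[0,k['fy'],k['cy']],[0,0,1]])
    for n,q in R.items():
        u,v=proj(cam,[*q,.006])[0].round().astype(int)
        nl,lab,st,ce=cv2.connectedComponentsWithStats((im>120).astype(np.uint8));l=lab[v,u]
        vv,uu=np.nonzero(lab==l); pts=cv2.undistortPoints(np.c_[uu,vv].astype(float).reshape(-1,1,2),K,k['dist_coeffs'])[:,0]
        d=np.c_[pts,np.ones(len(pts))]@W[:3,:3].T; g=W[:3,3]+d*((.006-W[2,3])/d[:,2])[:,None]
        r=cv2.minAreaRect((g[:,:2]*1000).astype(np.float32)); print(cam,n,np.round(r[0],1),np.round(r[1],1),round(r[2],1))
```

```text
top knife_tray [606.1 326. ] [ 52.  156.3] 6.5
top stamp_tray [ 598.9 -113.6] [97.3 81.3] 14.2
top roll_tray [ 601.5 -328.7] [101.5  86.2] 73.5
scene knife_tray [604.2 326.7] [ 44.8 156.3] 6.8
scene stamp_tray [ 597.9 -110.7] [84.1 61.8] 13.8
scene roll_tray [ 603.  -326.8] [71.9 79.4] 21.1
```

```bash
python3 -m crank '[{"dx":0.1,"dy":0.2,"dz":2,"wx":0,"wy":0,"wz":0},{"dx":0.1,"dy":0.2,"dz":5,"wx":0,"wy":0,"wz":0},{"dx":0.1,"dy":0.2,"dz":7.5,"wx":0,"wy":0,"wz":0},{"dx":0.1,"dy":0.2,"dz":9,"wx":0,"wy":0,"wz":0},{"dx":0.1,"dy":0.2,"dz":10,"wx":0,"wy":0,"wz":0},{"dx":0.1,"dy":0.2,"dz":10.6,"wx":0,"wy":0,"wz":0},{"dx":0.1,"dy":0.2,"dz":11,"wx":0,"wy":0,"wz":0},{"dx":0.1,"dy":0.2,"dz":11.1,"wx":0,"wy":0,"wz":0},{"dx":0.1,"dy":0.2,"dz":11.1,"wx":0,"wy":0,"wz":0},{"dx":0.1,"dy":0.2,"dz":11.1,"wx":0,"wy":0,"wz":0}]'; python3 to.py 0.6065 0.3265 0.021 -83
```

```text
t: 9.35
eef_pos: [0.6063, 0.3255, 0.0219]
ee_rot: [-3.141, 0.0, -1.449]
force: [-0.2, 0.6, -1.5]
width: 0.0318
gripper_force: 39.9
t 9.35 pos [0.6063 0.3255 0.0219] yaw -83.0 shift cm [-0.1  -0.03  0.09] rotvec [-0.  0. -0.] w 0.0318
```

```bash
python3 -m crank '[{"dx":-0.1,"dy":0,"dz":0.1,"wx":0,"wy":0,"wz":0},{"dx":-0.1,"dy":0,"dz":0.1,"wx":0,"wy":0,"wz":0},{"dx":-0.1,"dy":0,"dz":0.1,"wx":0,"wy":0,"wz":0},{"dx":-0.1,"dy":0,"dz":0.1,"wx":0,"wy":0,"wz":0},{"dx":-0.1,"dy":0,"dz":-0.5,"wx":0,"wy":0,"wz":0},{"dx":-0.1,"dy":0,"dz":-2,"wx":0,"wy":0,"wz":0},{"dx":-0.1,"dy":0,"dz":-5,"wx":0,"wy":0,"wz":0},{"dx":-0.1,"dy":0,"dz":-9,"wx":0,"wy":0,"wz":0},{"dx":-0.1,"dy":0,"dz":-13,"wx":0,"wy":0,"wz":0},{"dx":-0.1,"dy":0,"dz":-17,"wx":0,"wy":0,"wz":0}]' 6
python3 - <<'E'
from fit import *
import json
r=json.load(open('res.json'));p=r['scanner'];w=p[3]
print('grasp',p[0]+.017*np.cos(w)-.038*np.sin(w),p[1]+.017*np.sin(w)+.038*np.cos(w))
p=r['scanner_tray'];w=p[3]
print('place',p[0]+.017*np.cos(w)-.038*np.sin(w),p[1]+.017*np.sin(w)+.038*np.cos(w))
E
python3 to.py 0.443 0.048 0.11 -2.7
python3 - <<'E'
import sys;sys.path.insert(0,'.')
from fit import *
im=arm.grab_frame('top')[110:250,100:300,::-1]
cv2.imwrite('pics/c2.png',cv2.resize(im,(800,560),interpolation=cv2.INTER_CUBIC))
E
```

```text
t: 10.6
eef_pos: [0.6061, 0.3263, 0.1945]
ee_rot: [-3.14, 0.001, -1.449]
force: [0.1, -0.3, 0.1]
width: 0.06
gripper_force: 0.0
grasp 0.44307031936011365 0.04817520932700392
place 0.6306496998144187 0.14385689039158248
t 10.6 pos [0.6061 0.3263 0.1945] yaw -83.0 shift cm [25.66 19.57  8.4 ] rotvec [ -0.1  -0.  -80.3] w 0.06
```

View pics/c2.png

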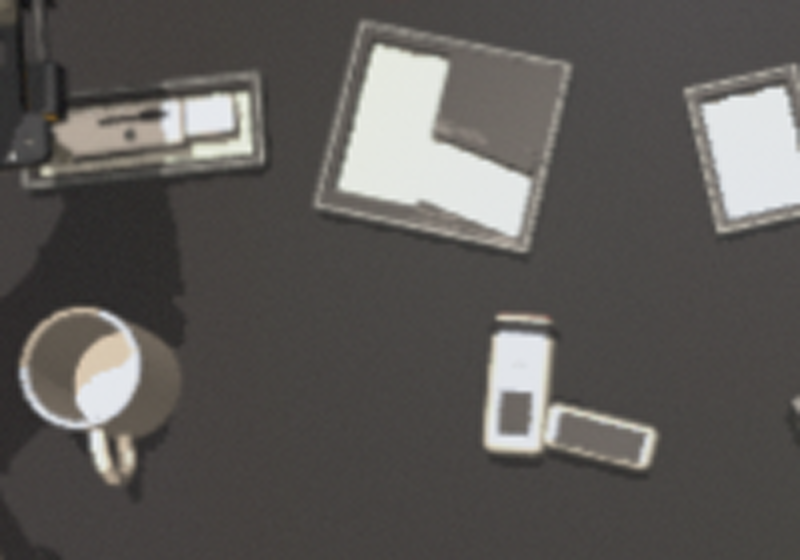

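The knife lies inside its cut-out, about (155,125) in this crop. I'll check it exactly later and move on to the scanner.

```bash
python3 -m crank '[{"dx":3,"dy":2,"dz":0,"wx":0,"wy":0,"wz":-9},{"dx":6.5,"dy":5,"dz":0,"wx":0,"wy":0,"wz":-18},{"dx":10,"dy":7.5,"dz":0,"wx":0,"wy":0,"wz":-27},{"dx":13.5,"dy":10,"dz":0,"wx":0,"wy":0,"wz":-36},{"dx":17,"dy":13,"dz":0,"wx":0,"wy":0,"wz":-45},{"dx":20.5,"dy":15.5,"dz":1,"wx":0,"wy":0,"wz":-54},{"dx":23.5,"dy":18,"dz":3,"wx":0,"wy":0,"wz":-63},{"dx":25.7,"dy":19.6,"dz":6,"wx":0,"wy":0,"wz":-72},{"dx":25.7,"dy":19.6,"dz":8.2,"wx":0,"wy":0,"wz":-80.3},{"dx":25.7,"dy":19.6,"dz":8.4,"wx":0,"wy":0,"wz":-80.3}]' 6.8; python3 to.py 0.443 0.048 0.0165 -2.7
```

```text
t: 11.9
eef_pos: [0.4421, 0.047, 0.1075]
ee_rot: [3.141, 0.001, -0.049]
force: [-0.3, -0.0, 0.4]
width: 0.0683
gripper_force: 0.0
t 11.9 pos [0.4421 0.047  0.1075] yaw -2.8 shift cm [ 0.1  -0.11  9.1 ] rotvec [ 0.   0.  -0.1] w 0.0683
```

```bash
python3 -m crank '[{"dx":0.1,"dy":-0.1,"dz":2.5,"wx":0,"wy":0,"wz":0},{"dx":0.1,"dy":-0.1,"dz":5,"wx":0,"wy":0,"wz":0},{"dx":0.1,"dy":-0.1,"dz":7,"wx":0,"wy":0,"wz":0},{"dx":0.1,"dy":-0.1,"dz":8.3,"wx":0,"wy":0,"wz":0},{"dx":0.1,"dy":-0.1,"dz":9,"wx":0,"wy":0,"wz":0},{"dx":0.1,"dy":-0.1,"dz":9.3,"wx":0,"wy":0,"wz":0},{"dx":0.1,"dy":-0.1,"dz":9.3,"wx":0,"wy":0,"wz":0},{"dx":0.1,"dy":-0.1,"dz":9.3,"wx":0,"wy":0,"wz":0},{"dx":0.1,"dy":-0.1,"dz":9.3,"wx":0,"wy":0,"wz":0},{"dx":0.1,"dy":-0.1,"dz":9.3,"wx":0,"wy":0,"wz":0}]'; python3 to.py 0.443 0.048 0.0165 -2.7
```

```text
t: 13.15
eef_pos: [0.4438, 0.0485, 0.0148]
ee_rot: [-3.141, -0.0, -0.048]
force: [0.4, -0.1, -0.0]
width: 0.0681
gripper_force: 0.0
t 13.15 pos [0.4438 0.0485 0.0148] yaw -2.7 shift cm [-0.07  0.06 -0.17] rotvec [-0. -0. -0.] w 0.0681
```

```bash
python3 -m crank '[{"dx":0,"dy":0,"dz":-0.2,"wx":0,"wy":0,"wz":0},{"dx":0,"dy":0,"dz":-0.2,"wx":0,"wy":0,"wz":0},{"dx":0,"dy":0,"dz":-0.2,"wx":0,"wy":0,"wz":0},{"dx":0,"dy":0,"dz":-0.2,"wx":0,"wy":0,"wz":0},{"dx":0,"dy":0,"dz":-0.2,"wx":0,"wy":0,"wz":0},{"dx":0,"dy":0,"dz":-0.2,"wx":0,"wy":0,"wz":0},{"dx":0,"dy":0,"dz":-1.2,"wx":0,"wy":0,"wz":0},{"dx":0,"dy":0,"dz":-4,"wx":0,"wy":0,"wz":0},{"dx":0,"dy":0,"dz":-7,"wx":0,"wy":0,"wz":0},{"dx":0,"dy":0,"dz":-10,"wx":0,"wy":0,"wz":0}]' 0 50; python3 to.py 0.6305 0.144 0.06 -11.8
```

```text
t: 14.4
eef_pos: [0.4434, 0.0485, 0.1159]
ee_rot: [-3.141, -0.0, -0.048]
force: [0.8, 0.6, -1.3]
width: 0.042
gripper_force: 50.0
t 14.4 pos [0.4434 0.0485 0.1159] yaw -2.7 shift cm [ 18.23 -10.44   5.6 ] rotvec [-0.   0.   9.1] w 0.042
```

```bash
python3 -m crank '[{"dx":2,"dy":-1,"dz":0,"wx":0,"wy":0,"wz":1},{"dx":5,"dy":-3,"dz":0,"wx":0,"wy":0,"wz":3},{"dx":8,"dy":-4.5,"dz":0,"wx":0,"wy":0,"wz":5},{"dx":11,"dy":-6.5,"dz":0,"wx":0,"wy":0,"wz":7},{"dx":14,"dy":-8,"dz":0,"wx":0,"wy":0,"wz":9.1},{"dx":16.5,"dy":-9.5,"dz":1,"wx":0,"wy":0,"wz":9.1},{"dx":18,"dy":-10.4,"dz":3,"wx":0,"wy":0,"wz":9.1},{"dx":18.2,"dy":-10.4,"dz":5,"wx":0,"wy":0,"wz":9.1},{"dx":18.2,"dy":-10.4,"dz":5.6,"wx":0,"wy":0,"wz":9.1},{"dx":18.2,"dy":-10.4,"dz":5.6,"wx":0,"wy":0,"wz":9.1}]'; python3 to.py 0.6305 0.144 0.0235 -11.8;  python3 - <<'E'
import sys;sys.path.insert(0,'.')
from fit import *
im=arm.grab_frame('scene')[220:370,250:470,::-1]
cv2.imwrite('pics/c3.png',cv2.resize(im,(800,545),interpolation=cv2.INTER_CUBIC))
E
```

```text
t: 15.65
eef_pos: [0.6301, 0.1435, 0.0587]
ee_rot: [3.141, 0.0, -0.207]
force: [-1.2, -0.6, -1.4]
width: 0.0419
gripper_force: 50.0
t 15.65 pos [0.6301 0.1435 0.0587] yaw -11.8 shift cm [ 0.03 -0.06  3.52] rotvec [ 0.  0. -0.] w 0.0419
```

View pics/c3.png

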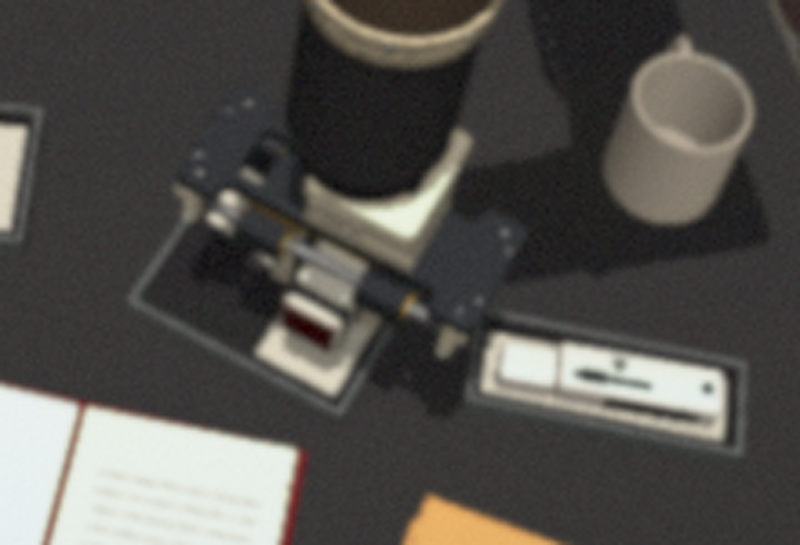

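The knife sits flat in its tray (600,380), and the scanner hangs level over its cut-out (320,320). Now lower it.

```bash
python3 -m crank '[{"dx":0,"dy":0,"dz":1,"wx":0,"wy":0,"wz":0},{"dx":0,"dy":0,"dz":2,"wx":0,"wy":0,"wz":0},{"dx":0,"dy":0,"dz":2.6,"wx":0,"wy":0,"wz":0},{"dx":0,"dy":0,"dz":3,"wx":0,"wy":0,"wz":0},{"dx":0,"dy":0,"dz":3.3,"wx":0,"wy":0,"wz":0},{"dx":0,"dy":0,"dz":3.5,"wx":0,"wy":0,"wz":0},{"dx":0,"dy":0,"dz":3.5,"wx":0,"wy":0,"wz":0},{"dx":0,"dy":0,"dz":3.5,"wx":0,"wy":0,"wz":0},{"dx":0,"dy":0,"dz":3.5,"wx":0,"wy":0,"wz":0},{"dx":0,"dy":0,"dz":3.5,"wx":0,"wy":0,"wz":0}]'; python3 to.py 0.6305 0.144 0.0235 -11.8
```

```text
t: 16.95
eef_pos: [0.6305, 0.1436, 0.0237]
ee_rot: [-3.141, -0.0, -0.207]
force: [0.5, 0.8, -2.1]
width: 0.0418
gripper_force: 50.0
t 16.95 pos [0.6305 0.1436 0.0237] yaw -11.8 shift cm [-0.01 -0.04  0.02] rotvec [-0. -0. -0.] w 0.0418
```

```bash
python3 -m crank '[{"dx":0,"dy":0,"dz":0,"wx":0,"wy":0,"wz":0},{"dx":0,"dy":0,"dz":0,"wx":0,"wy":0,"wz":0},{"dx":0,"dy":0,"dz":0,"wx":0,"wy":0,"wz":0},{"dx":0,"dy":0,"dz":0,"wx":0,"wy":0,"wz":0},{"dx":0,"dy":0,"dz":-0.5,"wx":0,"wy":0,"wz":0},{"dx":0,"dy":0,"dz":-2,"wx":0,"wy":0,"wz":0},{"dx":0,"dy":0,"dz":-5,"wx":0,"wy":0,"wz":0},{"dx":0,"dy":0,"dz":-9,"wx":0,"wy":0,"wz":0},{"dx":0,"dy":0,"dz":-13,"wx":0,"wy":0,"wz":0},{"dx":0,"dy":0,"dz":-17,"wx":0,"wy":0,"wz":0}]' 6.4;python3 to.py 0.4016 -0.174 0.15 30.9
```

```text
t: 18.2
eef_pos: [0.6304, 0.1436, 0.1964]
ee_rot: [-3.141, -0.001, -0.207]
force: [0.7, 1.4, 0.1]
width: 0.0641
gripper_force: 0.0
t 18.2 pos [0.6304 0.1436 0.1964] yaw -11.8 shift cm [-15.89  35.78   4.59] rotvec [ -0.   -0.1 -42.7] w 0.0641
```

```bash
python3 -m crank '[{"dx":-1.5,"dy":3.5,"dz":0,"wx":0,"wy":0,"wz":-5},{"dx":-3.5,"dy":8,"dz":0,"wx":0,"wy":0,"wz":-10},{"dx":-5.5,"dy":12.5,"dz":0,"wx":0,"wy":0,"wz":-15},{"dx":-8,"dy":17.5,"dz":0,"wx":0,"wy":0,"wz":-20},{"dx":-10,"dy":22,"dz":0,"wx":0,"wy":0,"wz":-26},{"dx":-12,"dy":27,"dz":0,"wx":0,"wy":0,"wz":-32},{"dx":-14,"dy":31.5,"dz":1,"wx":0,"wy":0,"wz":-38},{"dx":-15.9,"dy":35.8,"dz":2.5,"wx":0,"wy":0,"wz":-42.7},{"dx":-15.9,"dy":35.8,"dz":4.4,"wx":0,"wy":0,"wz":-42.7},{"dx":-15.9,"dy":35.8,"dz":4.6,"wx":0,"wy":0,"wz":-42.7}]' 6.4;python3 to.py 0.4016 -0.174 0.056 30.9
```

```text
t: 19.45
eef_pos: [0.4006, -0.1745, 0.1478]
ee_rot: [-3.141, 0.0, 0.537]
force: [0.4, 0.4, 0.2]
width: 0.0639
gripper_force: 0.0
t 19.45 pos [ 0.4006 -0.1745  0.1478] yaw 30.8 shift cm [0.11 0.01 9.18] rotvec [-0.   0.  -0.1] w 0.0639
```

Run:
```python
from fit import *
im=arm.grab_frame('top')
cv2.imwrite('pics/c4.png',cv2.resize(im[110:250,100:300,::-1],(800,560),interpolation=cv2.INTER_CUBIC))
for n,q in {'knife':(.606,.326),'scanner':(.606,.11)}.items():
    ms=masks(n,q)
    if ms:
        p,e=fit(n,q,ms,np.radians(range(-25,10,5)) if n=='scanner' else np.radians(range(80,110,5)));print(n,list(ms),np.round(p[:3],4),round(np.degrees(p[3]),1),round(e,3))
```

```text
knife ['top', 'scene'] [0.6061 0.3265 0.0053] 97.5 0.174
scanner ['top', 'scene'] [0.6065 0.1107 0.0055] -11.4 0.16
```

View pics/c4.png

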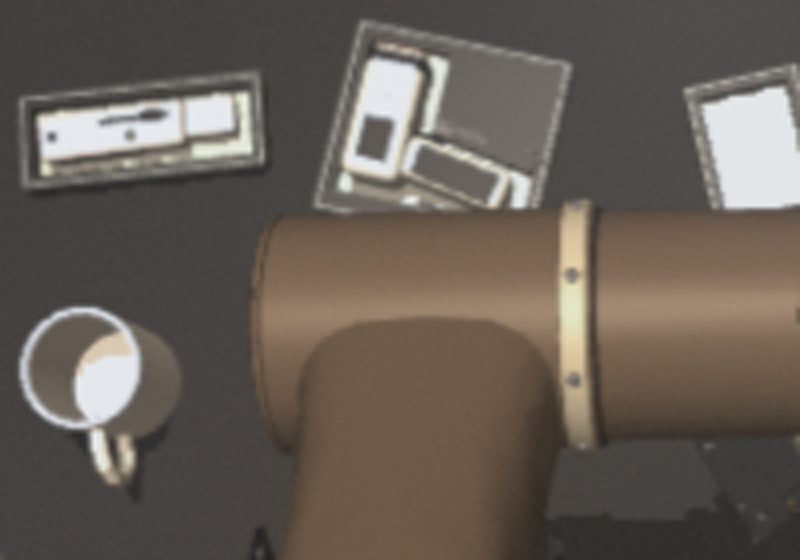

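Both are seated: knife at (140,128), scanner at (420,130), both with undersides fitted about 6 mm up and centred within 2 mm. Now the stamp.

```bash
python3 -m crank '[{"dx":0,"dy":0,"dz":2.5,"wx":0,"wy":0,"wz":0},{"dx":0,"dy":0,"dz":5,"wx":0,"wy":0,"wz":0},{"dx":0,"dy":0,"dz":7,"wx":0,"wy":0,"wz":0},{"dx":0,"dy":0,"dz":8.3,"wx":0,"wy":0,"wz":0},{"dx":0,"dy":0,"dz":9,"wx":0,"wy":0,"wz":0},{"dx":0,"dy":0,"dz":9.3,"wx":0,"wy":0,"wz":0},{"dx":0,"dy":0,"dz":9.3,"wx":0,"wy":0,"wz":0},{"dx":0,"dy":0,"dz":9.3,"wx":0,"wy":0,"wz":0},{"dx":0,"dy":0,"dz":9.3,"wx":0,"wy":0,"wz":0},{"dx":0,"dy":0,"dz":9.3,"wx":0,"wy":0,"wz":0}]';python3 to.py 0.4016 -0.174 0.056 30.9
```

```text
t: 21.15
eef_pos: [0.4015, -0.1741, 0.0548]
ee_rot: [3.141, -0.0, 0.539]
force: [1.0, 0.5, -0.7]
width: 0.0642
gripper_force: 0.0
t 21.15 pos [ 0.4015 -0.1741  0.0548] yaw 30.9 shift cm [ 0.02 -0.   -0.12] rotvec [ 0. -0. -0.] w 0.0642
```

```bash
python3 -m crank '[{"dx":0,"dy":0,"dz":-0.1,"wx":0,"wy":0,"wz":0},{"dx":0,"dy":0,"dz":-0.1,"wx":0,"wy":0,"wz":0},{"dx":0,"dy":0,"dz":-0.1,"wx":0,"wy":0,"wz":0},{"dx":0,"dy":0,"dz":-0.1,"wx":0,"wy":0,"wz":0},{"dx":0,"dy":0,"dz":-0.1,"wx":0,"wy":0,"wz":0},{"dx":0,"dy":0,"dz":-0.1,"wx":0,"wy":0,"wz":0},{"dx":0,"dy":0,"dz":-1.2,"wx":0,"wy":0,"wz":0},{"dx":0,"dy":0,"dz":-4,"wx":0,"wy":0,"wz":0},{"dx":0,"dy":0,"dz":-7,"wx":0,"wy":0,"wz":0},{"dx":0,"dy":0,"dz":-10,"wx":0,"wy":0,"wz":0}]' 0 35; python3 to.py 0.601 -0.1115 0.1 13.8
```

```text
t: 22.4
eef_pos: [0.401, -0.1741, 0.1561]
ee_rot: [-3.142, -0.0, 0.539]
force: [1.0, -0.5, -2.4]
width: 0.0378
gripper_force: 34.9
t 22.4 pos [ 0.401  -0.1741  0.1561] yaw 30.9 shift cm [20.37  4.88  5.62] rotvec [-0.  -0.  17.1] w 0.0378
```

```bash
python3 -m crank '[{"dx":2,"dy":0.5,"dz":0,"wx":0,"wy":0,"wz":2},{"dx":5,"dy":1.2,"dz":0,"wx":0,"wy":0,"wz":5},{"dx":8,"dy":2,"dz":0,"wx":0,"wy":0,"wz":8},{"dx":11,"dy":2.6,"dz":0,"wx":0,"wy":0,"wz":11},{"dx":14,"dy":3.4,"dz":0,"wx":0,"wy":0,"wz":14},{"dx":17,"dy":4.1,"dz":0,"wx":0,"wy":0,"wz":17},{"dx":19.5,"dy":4.7,"dz":1.5,"wx":0,"wy":0,"wz":17.1},{"dx":20.4,"dy":4.9,"dz":4,"wx":0,"wy":0,"wz":17.1},{"dx":20.4,"dy":4.9,"dz":5.6,"wx":0,"wy":0,"wz":17.1},{"dx":20.4,"dy":4.9,"dz":5.6,"wx":0,"wy":0,"wz":17.1}]'; python3 to.py 0.601 -0.1115 0.0635 13.8
```

```text
t: 23.65
eef_pos: [0.6001, -0.1118, 0.0975]
ee_rot: [-3.141, 0.003, 0.24]
force: [-0.8, 0.4, -1.1]
width: 0.038
gripper_force: 34.9
t 23.65 pos [ 0.6001 -0.1118  0.0975] yaw 13.7 shift cm [ 0.1 -0.   3.4] rotvec [-0.   0.2 -0.1] w 0.038
```

```bash
python3 -m crank '[{"dx":0,"dy":0,"dz":1,"wx":0,"wy":0,"wz":0},{"dx":0,"dy":0,"dz":2,"wx":0,"wy":0,"wz":0},{"dx":0,"dy":0,"dz":2.7,"wx":0,"wy":0,"wz":0},{"dx":0,"dy":0,"dz":3.2,"wx":0,"wy":0,"wz":0},{"dx":0,"dy":0,"dz":3.5,"wx":0,"wy":0,"wz":0},{"dx":0,"dy":0,"dz":3.7,"wx":0,"wy":0,"wz":0},{"dx":0,"dy":0,"dz":3.7,"wx":0,"wy":0,"wz":0},{"dx":0,"dy":0,"dz":3.7,"wx":0,"wy":0,"wz":0},{"dx":0,"dy":0,"dz":3.7,"wx":0,"wy":0,"wz":0},{"dx":0,"dy":0,"dz":3.7,"wx":0,"wy":0,"wz":0}]'; python3 to.py 0.601 -0.1115 0.0625 13.8
```

```text
t: 24.9
eef_pos: [0.6016, -0.1115, 0.0616]
ee_rot: [-3.142, -0.0, 0.24]
force: [-0.3, 0.5, -0.3]
width: 0.0379
gripper_force: 34.9
t 24.9 pos [ 0.6016 -0.1115  0.0616] yaw 13.8 shift cm [-0.06 -0.02 -0.09] rotvec [-0. -0. -0.] w 0.0379
```

```bash
python3 -m crank '[{"dx":0,"dy":0,"dz":0,"wx":0,"wy":0,"wz":0},{"dx":0,"dy":0,"dz":0,"wx":0,"wy":0,"wz":0},{"dx":0,"dy":0,"dz":0,"wx":0,"wy":0,"wz":0},{"dx":0,"dy":0,"dz":0,"wx":0,"wy":0,"wz":0},{"dx":0,"dy":0,"dz":-0.5,"wx":0,"wy":0,"wz":0},{"dx":0,"dy":0,"dz":-2,"wx":0,"wy":0,"wz":0},{"dx":0,"dy":0,"dz":-5,"wx":0,"wy":0,"wz":0},{"dx":0,"dy":0,"dz":-8,"wx":0,"wy":0,"wz":0},{"dx":0,"dy":0,"dz":-11,"wx":0,"wy":0,"wz":0},{"dx":0,"dy":0,"dz":-14,"wx":0,"wy":0,"wz":0}]' 6.2;python3 to.py 0.413 -0.3355 0.12 -16
```

```text
t: 26.15
eef_pos: [0.6017, -0.1116, 0.204]
ee_rot: [3.141, -0.001, 0.24]
force: [-0.0, 0.1, -0.3]
width: 0.0617
gripper_force: 0.0
t 26.15 pos [ 0.6017 -0.1116  0.204 ] yaw 13.8 shift cm [-23.66  17.26   8.37] rotvec [-0.  -0.1 29.8] w 0.0617
```

```bash
python3 -m crank '[{"dx":-2.5,"dy":2,"dz":0,"wx":0,"wy":0,"wz":4},{"dx":-6,"dy":4.5,"dz":0,"wx":0,"wy":0,"wz":8},{"dx":-9.5,"dy":7,"dz":0,"wx":0,"wy":0,"wz":12},{"dx":-13,"dy":9.5,"dz":0,"wx":0,"wy":0,"wz":16},{"dx":-16.5,"dy":12,"dz":0,"wx":0,"wy":0,"wz":20},{"dx":-20,"dy":14.5,"dz":1,"wx":0,"wy":0,"wz":25},{"dx":-22.5,"dy":16.5,"dz":3,"wx":0,"wy":0,"wz":29.8},{"dx":-23.6,"dy":17.3,"dz":6,"wx":0,"wy":0,"wz":29.8},{"dx":-23.6,"dy":17.3,"dz":8.4,"wx":0,"wy":0,"wz":29.8},{"dx":-23.6,"dy":17.3,"dz":8.4,"wx":0,"wy":0,"wz":29.8}]' 8.76;python3 to.py 0.4135 -0.336 0.018 -16
```

```text
t: 27.4
eef_pos: [0.4125, -0.3356, 0.1171]
ee_rot: [-3.141, 0.002, -0.281]
force: [0.4, 1.7, 0.6]
width: 0.0879
gripper_force: 0.0
t 27.4 pos [ 0.4125 -0.3356  0.1171] yaw -16.1 shift cm [0.13 0.01 9.91] rotvec [-0.   0.1 -0.1] w 0.0879
```

```bash
python3 -m crank '[{"dx":0,"dy":0,"dz":2.5,"wx":0,"wy":0,"wz":0},{"dx":0,"dy":0,"dz":5,"wx":0,"wy":0,"wz":0},{"dx":0,"dy":0,"dz":7.3,"wx":0,"wy":0,"wz":0},{"dx":0,"dy":0,"dz":8.8,"wx":0,"wy":0,"wz":0},{"dx":0,"dy":0,"dz":9.6,"wx":0,"wy":0,"wz":0},{"dx":0,"dy":0,"dz":10,"wx":0,"wy":0,"wz":0},{"dx":0,"dy":0,"dz":10.1,"wx":0,"wy":0,"wz":0},{"dx":0,"dy":0,"dz":10.1,"wx":0,"wy":0,"wz":0},{"dx":0,"dy":0,"dz":10.1,"wx":0,"wy":0,"wz":0},{"dx":0,"dy":0,"dz":10.1,"wx":0,"wy":0,"wz":0}]';python3 to.py 0.4135 -0.336 0.018 -16
```

```text
t: 28.65
eef_pos: [0.4136, -0.3358, 0.0168]
ee_rot: [3.142, -0.0, -0.28]
force: [-0.9, -0.3, 0.1]
width: 0.0878
gripper_force: 0.0
t 28.65 pos [ 0.4136 -0.3358  0.0168] yaw -16.0 shift cm [-0.01  0.03 -0.12] rotvec [ 0. -0. -0.] w 0.0878
```

```bash
python3 -m crank '[{"dx":0,"dy":0,"dz":-0.1,"wx":0,"wy":0,"wz":0},{"dx":0,"dy":0,"dz":-0.1,"wx":0,"wy":0,"wz":0},{"dx":0,"dy":0,"dz":-0.1,"wx":0,"wy":0,"wz":0},{"dx":0,"dy":0,"dz":-0.1,"wx":0,"wy":0,"wz":0},{"dx":0,"dy":0,"dz":-0.1,"wx":0,"wy":0,"wz":0},{"dx":0,"dy":0,"dz":-0.1,"wx":0,"wy":0,"wz":0},{"dx":0,"dy":0,"dz":-1.2,"wx":0,"wy":0,"wz":0},{"dx":0,"dy":0,"dz":-4,"wx":0,"wy":0,"wz":0},{"dx":0,"dy":0,"dz":-7,"wx":0,"wy":0,"wz":0},{"dx":0,"dy":0,"dz":-10,"wx":0,"wy":0,"wz":0}]' 0 35; python3 to.py 0.604 -0.328 0.06 -16
```

```text
t: 29.9
eef_pos: [0.4133, -0.3356, 0.118]
ee_rot: [-3.142, 0.0, -0.28]
force: [0.5, -0.1, -0.8]
width: 0.0655
gripper_force: 35.0
t 29.9 pos [ 0.4133 -0.3356  0.118 ] yaw -16.0 shift cm [18.12 -6.    5.8 ] rotvec [-0.  0. -0.] w 0.0655
```

```bash
python3 -m crank '[{"dx":2,"dy":-0.7,"dz":0,"wx":0,"wy":0,"wz":0},{"dx":5,"dy":-1.7,"dz":0,"wx":0,"wy":0,"wz":0},{"dx":8,"dy":-2.7,"dz":0,"wx":0,"wy":0,"wz":0},{"dx":11,"dy":-3.7,"dz":0,"wx":0,"wy":0,"wz":0},{"dx":14,"dy":-4.7,"dz":0,"wx":0,"wy":0,"wz":0},{"dx":16.5,"dy":-5.5,"dz":1,"wx":0,"wy":0,"wz":0},{"dx":18,"dy":-6,"dz":3,"wx":0,"wy":0,"wz":0},{"dx":18.1,"dy":-6,"dz":5,"wx":0,"wy":0,"wz":0},{"dx":18.1,"dy":-6,"dz":5.8,"wx":0,"wy":0,"wz":0},{"dx":18.1,"dy":-6,"dz":5.8,"wx":0,"wy":0,"wz":0}]'; python3 to.py 0.604 -0.328 0.0245 -16
```

```text
t: 31.15
eef_pos: [0.6031, -0.328, 0.0577]
ee_rot: [3.141, 0.002, -0.28]
force: [0.1, 0.4, -0.8]
width: 0.0657
gripper_force: 35.0
t 31.15 pos [ 0.6031 -0.328   0.0577] yaw -16.1 shift cm [ 0.1  -0.03  3.32] rotvec [ 0.   0.1 -0.1] w 0.0657
```

```bash
python3 -m crank '[{"dx":0,"dy":0,"dz":1,"wx":0,"wy":0,"wz":0},{"dx":0,"dy":0,"dz":2,"wx":0,"wy":0,"wz":0},{"dx":0,"dy":0,"dz":2.7,"wx":0,"wy":0,"wz":0},{"dx":0,"dy":0,"dz":3.1,"wx":0,"wy":0,"wz":0},{"dx":0,"dy":0,"dz":3.4,"wx":0,"wy":0,"wz":0},{"dx":0,"dy":0,"dz":3.5,"wx":0,"wy":0,"wz":0},{"dx":0,"dy":0,"dz":3.5,"wx":0,"wy":0,"wz":0},{"dx":0,"dy":0,"dz":3.5,"wx":0,"wy":0,"wz":0},{"dx":0,"dy":0,"dz":3.5,"wx":0,"wy":0,"wz":0},{"dx":0,"dy":0,"dz":3.5,"wx":0,"wy":0,"wz":0}]'; python3 to.py 0.604 -0.328 0.0245 -16
```

```text
t: 32.4
eef_pos: [0.6041, -0.3281, 0.0237]
ee_rot: [3.142, -0.0, -0.28]
force: [1.3, -0.0, -0.8]
width: 0.0657
gripper_force: 35.0
t 32.4 pos [ 0.6041 -0.3281  0.0237] yaw -16.0 shift cm [-0.02 -0.01 -0.08] rotvec [ 0. -0. -0.] w 0.0657
```

```bash
python3 -m crank '[{"dx":0,"dy":0,"dz":0,"wx":0,"wy":0,"wz":0},{"dx":0,"dy":0,"dz":0,"wx":0,"wy":0,"wz":0},{"dx":0,"dy":0,"dz":0,"wx":0,"wy":0,"wz":0},{"dx":0,"dy":0,"dz":0,"wx":0,"wy":0,"wz":0},{"dx":0,"dy":0,"dz":-0.5,"wx":0,"wy":0,"wz":0},{"dx":0,"dy":0,"dz":-2,"wx":0,"wy":0,"wz":0},{"dx":0,"dy":0,"dz":-5,"wx":0,"wy":0,"wz":0},{"dx":0,"dy":0,"dz":-9,"wx":0,"wy":0,"wz":0},{"dx":0,"dy":0,"dz":-13,"wx":0,"wy":0,"wz":0},{"dx":0,"dy":0,"dz":-18,"wx":0,"wy":0,"wz":0}]' 8.6; python3 -m crank '[{"dx":-3,"dy":1,"dz":0,"wx":0,"wy":0,"wz":0},{"dx":-7,"dy":2,"dz":0,"wx":0,"wy":0,"wz":0},{"dx":-11,"dy":3,"dz":0,"wx":0,"wy":0,"wz":0},{"dx":-15,"dy":4,"dz":0,"wx":0,"wy":0,"wz":0},{"dx":-18,"dy":5,"dz":0,"wx":0,"wy":0,"wz":0},{"dx":-20,"dy":6,"dz":0,"wx":0,"wy":0,"wz":0},{"dx":-20,"dy":6,"dz":0,"wx":0,"wy":0,"wz":0},{"dx":-20,"dy":6,"dz":0,"wx":0,"wy":0,"wz":0},{"dx":-20,"dy":6,"dz":0,"wx":0,"wy":0,"wz":0},{"dx":-20,"dy":6,"dz":0,"wx":0,"wy":0,"wz":0}]'
cat > chk.py <<'E'
from fit import *
for c,(a,b,l,r) in {'top':(110,250,90,400),'scene':(170,350,110,480)}.items():
    im=arm.grab_frame(c)[a:b,l:r,::-1];f=800/(r-l);cv2.imwrite(f'pics/fin_{c}.png',cv2.resize(im,None,fx=f,fy=f,interpolation=cv2.INTER_CUBIC))
for n,q,y in (('knife',(.606,.326),97),('scanner',(.606,.11),-12),('stamp',(.601,-.1115),14),('roll',(.604,-.328),0),('mug',(.428,.331),102),('staples',(.472,-.521),5)):
    ms=masks(n,q)
    if ms:
        p,e=fit(n,q,ms,np.radians([y-5,y,y+5]));print(n,list(ms),np.round(p[:3],4),round(np.degrees(p[3]),1),round(e,3))
    else: print(n,'nomask')
E
python3 chk.py
```

```text
t: 33.65
eef_pos: [0.6035, -0.3279, 0.2056]
ee_rot: [-3.142, 0.0, -0.28]
force: [0.4, -0.6, -0.1]
width: 0.0858
gripper_force: 0.0
t: 34.9
eef_pos: [0.3957, -0.3304, 0.2033]
ee_rot: [3.142, 0.001, -0.28]
force: [-0.5, 0.2, -0.4]
width: 0.0863
gripper_force: 0.0
knife ['top', 'scene'] [0.6059 0.3257 0.0053] 97.8 0.163
scanner ['top', 'scene'] [0.6062 0.11   0.0033] -12.6 0.153
stamp ['scene'] [ 0.5971 -0.1119 -0.001 ] 17.3 0.08
roll ['scene'] [ 0.5833 -0.3422 -0.0279] 59.4 0.075
mug ['top', 'scene'] [0.4283 0.3314 0.0016] 102.3 0.055
staples ['scene'] [ 0.4725 -0.5218 -0.0008] 5.1 0.086
```

View pics/fin_top.png

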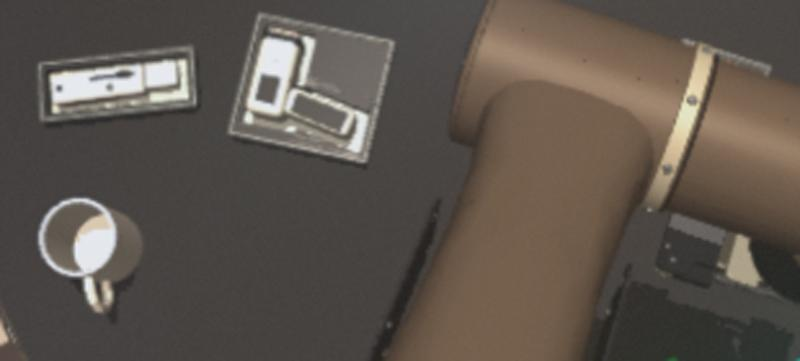

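View pics/fin_scene.png

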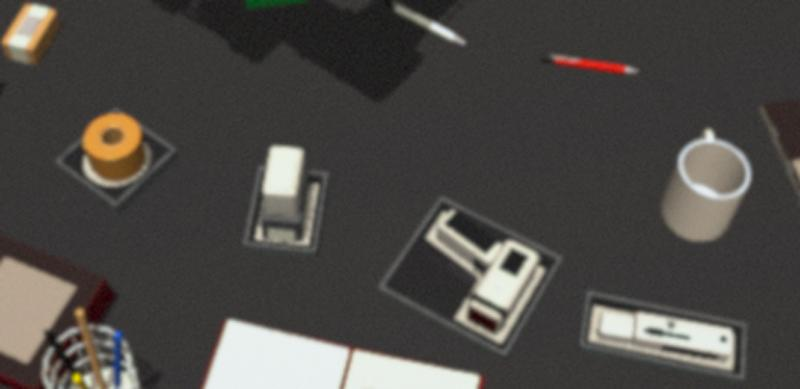

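In the scene view all four tools sit in their cut-outs: roll (115,150), stamp (283,195), scanner (500,285) and knife (665,335). The arm hides the stamp and roll from the top camera, so I'll swing it aside to confirm them from above.

```bash
python3 -m crank '[{"dx":-0.5,"dy":-4,"dz":-1,"wx":0,"wy":0,"wz":0},{"dx":-1,"dy":-9,"dz":-2,"wx":0,"wy":0,"wz":0},{"dx":-2,"dy":-14,"dz":-2,"wx":0,"wy":0,"wz":0},{"dx":-3,"dy":-19,"dz":-2,"wx":0,"wy":0,"wz":0},{"dx":-4,"dy":-24,"dz":-2,"wx":0,"wy":0,"wz":0},{"dx":-5,"dy":-29,"dz":-2,"wx":0,"wy":0,"wz":0},{"dx":-6.5,"dy":-34,"dz":-2,"wx":0,"wy":0,"wz":0},{"dx":-8,"dy":-39,"dz":-2,"wx":0,"wy":0,"wz":0},{"dx":-9.5,"dy":-44,"dz":-2,"wx":0,"wy":0,"wz":0},{"dx":-9.5,"dy":-44,"dz":-2,"wx":0,"wy":0,"wz":0}]'; python3 chk.py
```

```text
t: 37.45
eef_pos: [0.4256, 0.1216, 0.2236]
ee_rot: [-3.141, -0.0, -0.276]
force: [0.5, -0.5, -0.0]
width: 0.086
gripper_force: 0.0
knife ['scene'] [ 0.5902  0.3316 -0.0224] 99.0 0.184
scanner ['top', 'scene'] [0.6054 0.1099 0.0045] -13.0 0.135
stamp ['top', 'scene'] [ 0.6021 -0.1103  0.0035] 16.0 0.071
roll ['top', 'scene'] [ 0.6035 -0.3286  0.0073] -6.9 0.075
mug ['top', 'scene'] [ 0.4162  0.3328 -0.0129] 101.2 0.339
staples ['top', 'scene'] [ 4.723e-01 -5.215e-01 -5.000e-04] 6.6 0.087
```

View pics/fin_top.png

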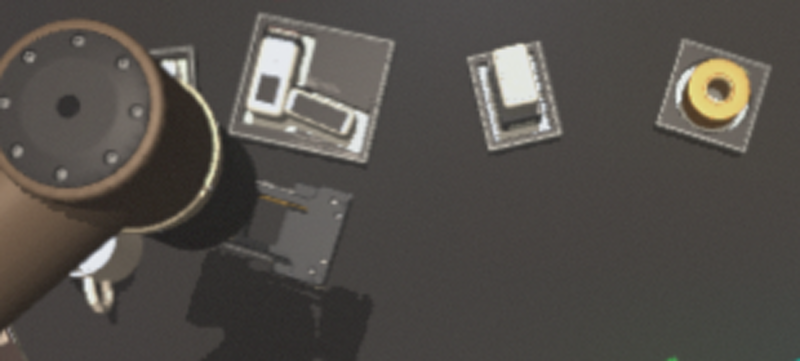

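The top view shows the stamp (515,85) and roll (717,92) centred and seated. The two-view fits agree within 3 mm, with undersides about 4–7 mm up. The mug and staples are where they were: the mug's poor last fit is only the arm hiding it. I'm handing in.

```bash
python3 -c "
from station import arm
print(arm.job_done())"
```

```text
the job is handed in; nothing more can be done
None
```

I placed the knife, scanner, stamp and roll in their own trays and left the mug and staples box where they stood; the job is handed in at about 40 s of the 106 s allowed, and the hand-in gave no verdict back.

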